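# Lower the ratchet hand rest

### The arm

A 6-joint arm with a two-finger parallel gripper is mounted at the origin on the work surface. World frame = base frame: x ahead of the robot, y to its left, z up, the work surface at z = 0. Lengths are in m, angles in rad, forces in N, time in s.
With the tool pointing down it reaches from about 0.375 to 0.9 m from the base axis. Payload 3.1 kg.
Tool frame: the origin (TCP) lies on the mounting face of the last link; the fingertips stand 182 mm ahead of it and the grasp point (between the pads) lies 164 mm ahead of it; x points along the fingers, y is the direction in which the jaws open and shut, and the axes are right-handed (so a half turn about x gives the same grasp; the last joint's range is limited). The gripper opens to 87 mm and grips with 3 to 60 N. Pads are 19 mm wide; open, the fingers measure 117 mm over their backs; the gripper's body (75 mm by 190 mm) begins 51 mm behind the grasp point.
Start: joints at [-1.319, 0.527, 1.433, -0, 1.181, -0.178], TCP at [0.26, -0.568, 0.405] pointing down, gripper open.
Joint ranges: [-3.08, 3.08], [-0.75, 2.2], [0.22, 2.44], [-1.43, 4.57], [0, 2.65], [-2.85, 2.85]. Speed limits (rad/s): [2.79, 2.79, 3.14, 3.14, 3.14, 3.14].

### API

Orientations are given as a unit quaternion [w, x, y, z].
In Python, from cell import bot gives the robot as it stands.
- The arm moves only by the tool jog_arm, never from a script. Its arguments are lists of equal length, an entry for each row: "slide": the shift along the tool's x, y, z normalised to -1 to 1, where 1 is 0.1 m, a list of three; "rotation": the turn, a rotation vector about the tool's x, y, z normalised to -1 to 1, where 1 is 90 degrees, a list of three. A call has 1 to 8 rows; each row is the pose to reach, as a shift and turn from the pose commanded when the call began, along the tool's axes at that moment; what a row does not reach only later rows make up. A row lasts 1/12 s, in which the tool goes at most 41.7 mm and 7.16 degrees, less where a joint would pass 70% of its speed; a pose out of reach is approached as far as the arm can. A call with a number of a shift or a turn outside -1 to 1 is refused whole. A call with a gripper value outside its range is refused whole. "hand" is the finger opening in mm, from 0 to 87, set as the call begins (left out, the last holds). The fingers move at their own pace and stop on an object; "newtons" is the grip in N (left out, the last holds). Time passes only in rows, so rows that repeat a pose let the fingers close. It gives the time, the measured TCP pose, the force and the opening at its end, in the units of the state.
- bot.read_state(): the state, without advancing time (a new reading comes with each control period).
- bot.snapshot(name): name is "side" or "top" or "wrist"; returns a dict with "img" (420x560x3 uint8, blue, green, red), "fx", "fy", "cx", "cy" (pixels), "R" (3x3) and "t" (3): a world point X has camera coordinates R X + t. Camera axes: x right, y down, z forward; pixel columns grow to the right and rows downward; lengths in m; the calibration is good to about 2 mm. A picture is of the moment at which its call begins. There is no depth.
- bot.finish_job(): hands the job in, once; it reports no verdict.
The state is a dict: "time": time; "joint_positions": joint angles; "joint_vel": joint speeds; "joint_efforts": joint torques, N m; "eef_pos": TCP position; "tcp_rot": TCP orientation; "wrist_force": force on the tool from outside, world axes, zero at the start; "ft_torque": the same for the moment, N m; "opening": opening from 0.0 (shut) to 1.0 (fully open).
Only numpy, scipy, OpenCV 4.12 (cv2) and the standard library are available. Lean on these libraries where they do the work, as an engineer would, in place of code of your own. Each camera call takes 0.05 s, during which the arm holds its last target. There are 200 camera calls.

### The job

Lower the engraver's hand rest and lock it there, only pressing with the fingertips. Press the thumb tab of its pawl right down so that the pawl's nose comes free of the teeth, push the raised arm fully down onto its stop, then press the pawl's nose fully back in between the teeth. Do not force the rest, lift its arm, pick up anything or disturb the loose things standing round it.

Things in the scene. Friction and masses are not known exactly. Their poses are not given: they have to be found in the camera images.
- ratchet_rest: the ratchet hand rest, screwed to the bench: grey plate 290 x 100 x 8 mm, two pairs of steel cheeks (the taller, at the pawl, 118 mm high), a steel arm with a rubber-topped wooden pad, a dark steel rocker (the pawl). Origin: on the bench near the plate's middle; +x runs along the plate from the pawl's thumb tab towards the pad, +z up; moving parts lie at y = 0 and hinge about y
- rest_arm (a joint): angle of the arm about rest_hinge: 0 = level, down on its stop; positive = raised (starts near 0.9 rad). Its toothed wheel (radius 50 mm) has square teeth 0.31 rad apart; with the pawl's nose between them the arm is blocked both ways after some 0.1 rad of play. With the pawl free it is stiff by friction (2 to 6 N on the pad) and stays where left. The nose drops in fully with the arm fully down
- pawl (a joint): angle of the pawl rocker about pawl_pivot: 0 = nose fully in the teeth; 0.32 = its stop, thumb tab fully down and nose lifted. From about 0.13 the nose is clear of the teeth. It has friction and no spring, so it stays where it is left; about 3 N on tab or nose moves it
- rest_hinge (a point): centre of the arm's hinge, 70 mm above the bench; fixed to the base
- pawl_pivot (a point): centre of the pawl's pivot, 108 mm above the bench, 70 mm behind rest_hinge (towards ratchet_rest -x); fixed to the base
- pad_top (a point): centre of the rubber top of the arm's pad (pad 70 mm along the arm, 60 mm wide, 20 mm thick); moves with the arm. It lies 165 mm out along the arm from rest_hinge and 26 mm square above that line; with the arm fully down it is 96 mm above the bench
- tab_top (a point): centre of the top of the pawl's ribbed square thumb tab (36 x 36 mm), at the end of the rest away from the pad; moves with the pawl. 50 mm behind pawl_pivot (towards -x) and 118 mm above the bench with the pawl in; pressing it fully down lowers it about 16 mm
- nose_top (a point): centre of the flat plate on top of the pawl's nose end (26 mm along x, 30 mm along y), over the toothed wheel; moves with the pawl. 66 mm ahead of pawl_pivot (towards +x) and 138 mm above the bench with the pawl in, about 20 mm higher with the pawl fully free
- graver: an engraving tool lying down: wooden mushroom handle (37 mm long, 27 mm across) and a thin steel blade, 112 mm in all, 26 mm high; origin under the joint of handle and blade. Loose; not part of the job
- wax_tin: low round brass tin, 52 mm across, 38 mm high; origin at the centre of its underside. Loose; not part of the job
- parts_box: closed white plastic box, 66 x 48 mm, 26 mm high; origin at the centre of its underside. Loose; not part of the job
- loupe: black eye loupe standing on its narrower end, 38 mm across, 36 mm high; origin at the centre of its underside. Loose; not part of the job
- pen_cup: white ceramic cup 76 mm across, 95 mm high, with pens and brushes standing up to 165 mm; origin at the centre of its underside. Loose; not part of the job
- ball_vise: round steel engraver's vise 84 mm across with two jaws on top, 70 mm high; origin at the centre of its underside. Loose; not part of the job
- pliers: pair of pliers lying flat, about 180 mm long, 13 mm high; origin under its middle. Loose; not part of the job

How it is judged:
By the outcome, as a careful person would: the job done as asked, in the order asked, and still so for the second after the job is handed in, with the robot touching nothing.
It also fails if it takes over 51 s, if anything falls off the work surface, if the arm or the gripper's body presses on something with over 40 N, if the wrist force passes 120 N, or if a joint passes its speed limit or range.

## Working session

There is one attempt and no reset: what is moved stays moved. The work goes in short steps, Python scripts to look and compute and a tool call to move; the robot and the scene stay as the last step left them, time stands still between calls to the robot, and variables do not carry over. Pictures are saved under pics/ and viewed, about 8 in all and at most 12, crops included, and the job is handed in when it is done.

Besides the shell and the picture viewer there is one more tool, called after "Call:" by a JSON object that holds its "api" and its "payload". jog_arm: Moves the arm, as the interface text tells. Scaled input: -1 to 1 covers 0.1 m each way for a shift and 90 degrees each way for a turn. Its arguments: {"type":"object","properties":{"slide":{"type":"array","items":{"type":"array","items":{"type":"number","minimum":-1,"maximum":1}}},"rotation":{"type":"array","items":{"type":"array","items":{"type":"number","minimum":-1,"maximum":1}}},"hand":{"type":"number"},"newtons":{"type":"number"}},"required":["slide","rotation"]}

```bash
mkdir -p pics
cat > h.py <<'E'
import numpy as np, cv2
from cell import bot
from scipy.spatial.transform import Rotation as Rn
def ray(s,u,v):
    R=np.array(s["R"]);t=np.array(s["t"]);d=R.T@np.array([(u-s["cx"])/s["fx"],(v-s["cy"])/s["fy"],1]);return -R.T@t,d
def plane(s,u,v,z):
    c,d=ray(s,u,v);return c+d*(z-c[2])/d[2]
def tri(s1,p1,s2,p2):
    a,d=ray(s1,*p1);b,e=ray(s2,*p2)
    k=np.linalg.lstsq(np.c_[d,-e],b-a,rcond=None)[0];x=a+d*k[0];y=b+e*k[1];return (x+y)/2,np.linalg.norm(x-y)
def proj(s,X):
    p=np.array(s["R"])@X+np.array(s["t"]);return s["fx"]*p[0]/p[2]+s["cx"],s["fy"]*p[1]/p[2]+s["cy"]
def st():
    s=bot.read_state();w=s["tcp_rot"];R=Rn.from_quat([w[1],w[2],w[3],w[0]]).as_matrix();return s,np.array(s["eef_pos"]),R
E
python3 - <<'E'
from h import *
import pickle
S={n:bot.snapshot(n) for n in("top","side")}
pickle.dump(S,open("s0.pkl","wb"))
for n in S: cv2.imwrite(f"pics/{n}0.png",S[n]["img"]);s=S[n];print(n,-np.array(s["R"]).T@np.array(s["t"]))
s,p,R=st();print(s,R)
E
```

```text
top [0.34760087 0.01056702 1.48467887]
side [0.17178244 0.84100957 0.68457944]
{'time': 0.1, 'joint_positions': array([-1.31948605e+00,  5.28393636e-01,  1.43373118e+00, -3.79427682e-06,
        1.18142449e+00, -1.78484069e-01]), 'joint_vel': array([-0.001019  , -0.00319807, -0.00297368,  0.00148711,  0.0020237 ,
       -0.00060797]), 'joint_efforts': array([ 7.14784528e-04, -4.40984809e+01, -1.77151072e+01,  6.34855963e-02,
        5.33721037e-02, -4.68490680e-05]), 'eef_pos': array([ 0.26038871, -0.56785213,  0.40387027]), 'tcp_rot': array([-0.15009753, -0.69081528, -0.15148008,  0.69086813]), 'wrist_force': array([0.29159692, 0.44934708, 0.74806098]), 'ft_torque': array([ 0.01429966,  0.03904728, -0.00507515]), 'opening': 0.9951157765908927} [[-4.89966323e-04  4.16684705e-01 -9.09050943e-01]
 [ 1.89431259e-03 -9.09049034e-01 -4.16684851e-01]
 [-9.99998086e-01 -1.92618819e-03 -3.43927669e-04]]
```

View pics/top0.png

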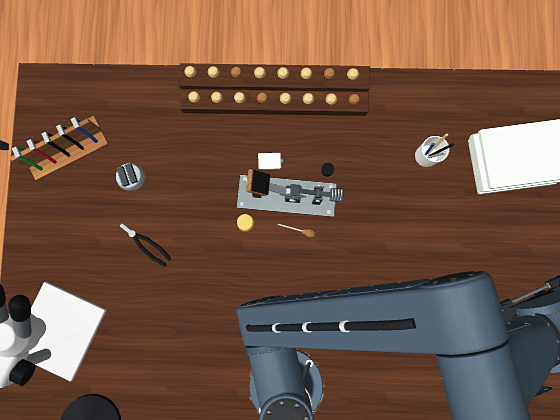

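View pics/side0.png

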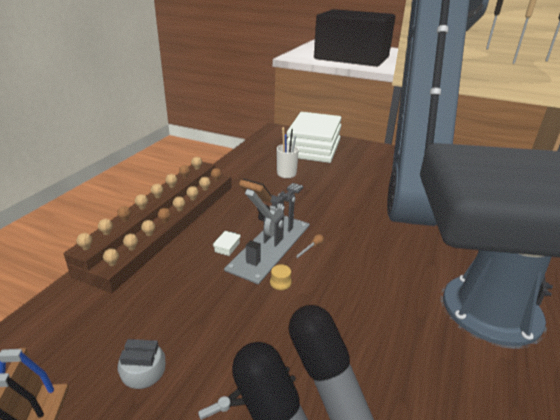

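Top view: rest plate with corners about (239,175), (340,185), (335,216), (237,207); pad at left (258,182), thumb tab at right (337,195). Parts box, loupe, tin and graver stand close by.

Run:
```python
from h import *
import pickle
S=pickle.load(open("s0.pkl","rb"));s=S["top"];im=s["img"]
for n,(u,v) in dict(c1=(239,175),c2=(340,185),c3=(335,216),c4=(237,207)).items(): print(n,plane(s,u,v,.008).round(3))
roi=im[165:225,225:355].astype(int)
m=((roi.min(2)>85)&(roi.max(2)-roi.min(2)<45)).astype(np.uint8)
n,l,stt,c=cv2.connectedComponentsWithStats(cv2.morphologyEx(m,cv2.MORPH_CLOSE,np.ones((5,5))))
print(stt)
for k in range(1,n):
  if stt[k,4]>300:
    r=cv2.minAreaRect(np.argwhere(l==k)[:,::-1].astype(np.float32));b=cv2.boxPoints(r)+[225,165];print(r,[plane(s,*q,.008).round(3) for q in b])
cv2.imwrite("pics/c.png",np.vstack([cv2.resize(im[150:240,225:355],(780,540),interpolation=3)]))
```

```text
c1 [0.604 0.152 0.008]
c2 [ 0.579 -0.15   0.008]
c3 [ 0.486 -0.136  0.008]
c4 [0.508 0.155 0.008]
[[   0    0  130   60 4933]
 [  33    0   23    4   92]
 [  12   10  106   42 2771]
 [  53   59    4    1    4]]
((64.67212677001953, 30.606555938720703), (104.11609649658203, 33.136077880859375), 5.194429397583008) [array([0.506, 0.157, 0.008]), array([0.606, 0.151, 0.008]), array([ 0.583, -0.159,  0.008]), array([ 0.484, -0.151,  0.008])]
```

View pics/c.png

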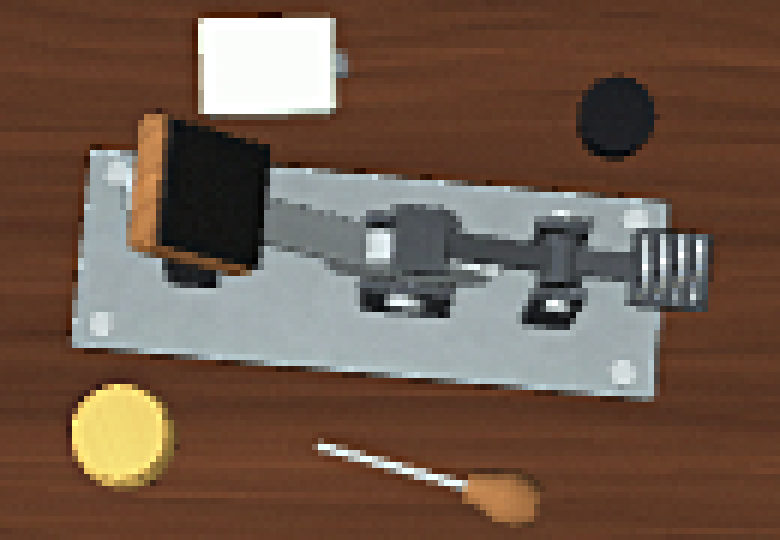

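The 6x crop shows plate corners (90,150), (668,200), (654,400), (72,347), the ribbed tab centre at (669,271) and the nose plate at about (425,232). The pad's black top is centred at about (218,195).

Run:
```python
from h import *
import pickle
S=pickle.load(open("s0.pkl","rb"));s=S["top"]
P=lambda u,v,z: plane(s,u/6+225-.4,v/6+150-.4,z)
c=np.array([P(*q,.008) for q in((90,150),(668,200),(654,400),(72,347))])
print(c.round(4)); ax=(c[0]+c[3]-c[1]-c[2])[:2];L=np.linalg.norm(ax)/2;ax/=np.linalg.norm(ax);print("len",L,ax,np.degrees(np.arctan2(*ax[::-1])),"mid",c.mean(0))
tab=P(669,271,.118);nose=P(425,232,.138);pad=P(218,195,.07+.165*np.sin(.9)+.026*np.cos(.9))
print(tab,nose,pad); o=c.mean(0)[:2]; ay=np.array([-ax[1],ax[0]])
for q in(tab,nose,pad): d=q[:2]-o;print(d@ax,d@ay)
d=(nose-tab)[:2];print(np.linalg.norm(d),d/np.linalg.norm(d))
for n,q in dict(box=(268,66),loupe=(616,118),tin=(120,436),gr=(465,485)).items():
  d=P(*q,.03)[:2]-o;print(n,d@ax,d@ay)
```

```text
[[ 0.6054  0.1501  0.008 ]
 [ 0.5852 -0.1382  0.008 ]
 [ 0.4852 -0.1319  0.008 ]
 [ 0.5063  0.1561  0.008 ]]
len 0.2888940875806769 [0.07148355 0.99744178] 85.90079823853561 mid [0.54552064 0.00904255 0.008     ]
[ 0.53450579 -0.12776535  0.118     ] [ 0.5476413  -0.01523006  0.138     ] [0.5505885  0.07507896 0.2154108 ]
-0.13724529585917425 0.001207160638227699
-0.02405892616460538 -0.003850329760379584
0.06622973738236751 -0.00033438172028579083
0.11329930491299417 [0.11593642 0.99325664]
box 0.05929942429807998 -0.0955365140681499
loupe -0.11353067990127749 -0.08476420674203587
tin 0.11393837100167249 0.09302351619875167
gr -0.055008646924760825 0.10166438416956339
```

Call:
{"api": "jog_arm", "payload": {"slide": [[0.1,-0.57,-0.87],[0.1,-0.57,-0.87],[0.1,-0.57,-0.87]], "rotation": [[0,0,0],[0,0,0],[0,0,0]], "hand": 0, "newtons": 10}}

```text
time: 0.35
eef_pos: [0.3167, -0.4765, 0.3935]
tcp_rot: [0.149, 0.691, 0.153, -0.691]
wrist_force: [-1.5, 0.8, -0.7]
opening: 0.854
```

Call:
{"api": "jog_arm", "payload": {"slide": [[0,-0.57,-0.87],[0,-0.57,-0.87],[0,-0.57,-0.87]], "rotation": [[0,0,0],[0,0,0],[0,0,0]]}}

```text
time: 0.6
eef_pos: [0.3722, -0.388, 0.3941]
tcp_rot: [0.15, 0.691, 0.153, -0.691]
wrist_force: [-0.1, 0.3, -0.3]
opening: 0.632
```

Call:
{"api": "jog_arm", "payload": {"slide": [[0,-0.57,-0.87],[0,-0.57,-0.87],[0,-0.57,-0.87]], "rotation": [[0,0,0],[0,0,0],[0,0,0]]}}

```text
time: 0.85
eef_pos: [0.4275, -0.3002, 0.3943]
tcp_rot: [-0.15, -0.691, -0.153, 0.691]
wrist_force: [0.0, 0.3, -0.0]
opening: 0.4
```

Call:
{"api": "jog_arm", "payload": {"slide": [[0,-0.57,-0.87],[0,-0.57,-0.87],[0,-0.57,-0.87]], "rotation": [[0,0,0],[0,0,0],[0,0,0]]}}

```text
time: 1.1
eef_pos: [0.4829, -0.2123, 0.3945]
tcp_rot: [0.151, 0.691, 0.152, -0.691]
wrist_force: [-0.4, 0.6, 0.1]
opening: 0.174
```

Call:
{"api": "jog_arm", "payload": {"slide": [[0,-0.57,-0.87],[0,-0.57,-0.87],[0,-0.57,-0.87]], "rotation": [[0,0,0],[0,0,0],[0,0,0]]}}

```text
time: 1.35
eef_pos: [0.5384, -0.1243, 0.3945]
tcp_rot: [0.151, 0.691, 0.152, -0.69]
wrist_force: [0.2, -0.4, 0.1]
opening: 0.019
```

Call:
{"api": "jog_arm", "payload": {"slide": [[0,0,0],[0,0,0],[0,0,0],[0,0,0],[0,0,0],[0,0,0],[0,0,0],[0,0,0]], "rotation": [[-0.68,0,0],[-0.68,0,0],[-0.68,0,0],[-0.68,0,0],[-0.68,0,0],[-0.68,0,0],[-0.68,0,0],[-0.68,0,0]]}}

```text
time: 2.02
eef_pos: [0.537, -0.1277, 0.3943]
tcp_rot: [-0.465, -0.532, -0.466, 0.533]
wrist_force: [-0.2, -0.3, -0.5]
opening: 0.006
```

```bash
cat >> h.py <<'E'
O=np.array([.5455,.0090]);AX=np.array([.0715,.9974]);AY=np.array([-.9974,.0715])
def W(a,b,z): return np.r_[O+a*AX+b*AY,z]
def goal(a,b,z,tilt=0):
    # tip at rest coords; tilt (rad): tool leaning so x axis points (sin,0,-cos) in (a,b,z); jaws across (tool y=-AY)
    s,p,R=st();A=np.r_[AX,0];x=np.sin(tilt)*A-np.cos(tilt)*np.r_[0,0,1];y=-np.r_[AY,0]
    G=np.c_[x,y,np.cross(x,y)];T=W(a,b,z)-.182*x
    tip=p+.182*R[:,0];d=tip[:2]-O
    print("t",round(s["time"],2),"tip a,b,z",(d@AX).round(4),(d@AY).round(4),tip[2].round(4),"F",s["wrist_force"].round(1))
    print("slide",(R.T@(T-p)/.1).round(3),"rot",(Rn.from_matrix(R.T@G).as_rotvec()/(np.pi/2)).round(3))
E
python3 - <<'E'
from h import *
goal(-.139,0,.122)
S={n:bot.snapshot(n) for n in("top","side","wrist")}
a=cv2.resize(S["wrist"]["img"],(400,300));b=cv2.resize(S["side"]["img"][150:300,200:400],(400,300),interpolation=3)
c=cv2.resize(S["top"]["img"][150:240,225:355],(400,277),interpolation=3)
o=np.zeros((600,800,3),np.uint8);o[:300,:400]=a;o[:300,400:]=b;o[300:577,:400]=c;cv2.imwrite("pics/v1.png",o)
E
```

```text
t 2.02 tip a,b,z -0.1369 -0.0011 0.2123 F [-0.2 -0.3 -0.5]
slide [ 0.903 -0.01   0.022] rot [-0.04  -0.     0.001]
```

View pics/v1.png

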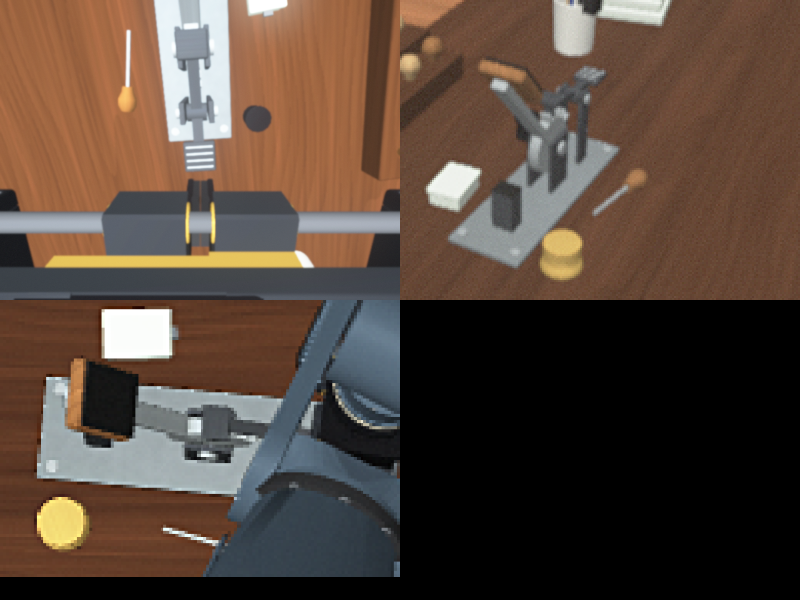

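The wrist view shows the tab at (200,156), in line with the shut fingers at (201,215), and the way down is clear. Next I descend.

Call:
{"api": "jog_arm", "payload": {"slide": [[0.9,-0.01,0.02],[0.9,-0.01,0.02],[0.9,-0.01,0.02],[0.9,-0.01,0.02],[0.9,-0.01,0.02]], "rotation": [[-0.04,0,0],[-0.04,0,0],[-0.04,0,0],[-0.04,0,0],[-0.04,0,0]]}}

```text
time: 2.58
eef_pos: [0.5363, -0.1298, 0.3053]
tcp_rot: [0.48, 0.52, 0.48, -0.519]
wrist_force: [-0.0, -0.8, -0.7]
opening: 0.006
```

Run:
```python
from h import *
goal(-.139,0,.104)
S={n:bot.snapshot(n) for n in("side","wrist")}
o=np.hstack([cv2.resize(S["wrist"]["img"],(400,300)),cv2.resize(S["side"]["img"][150:300,200:400],(400,300),interpolation=3)]);cv2.imwrite("pics/v2.png",o)
for n in S: print(n,np.round(proj(S[n],W(-.137,0,.118)),1),np.round(proj(S[n],W(-.021,0,.138)),1))
```

```text
t 2.58 tip a,b,z -0.1391 -0.0008 0.1233 F [-0.  -0.8 -0.7]
slide [ 0.193 -0.007 -0.001] rot [-0.005 -0.    -0.   ]
side [294.1 186.7] [274.4 198.8]
wrist [278.3 258.4] [275.5  10.9]
```

View pics/v2.png

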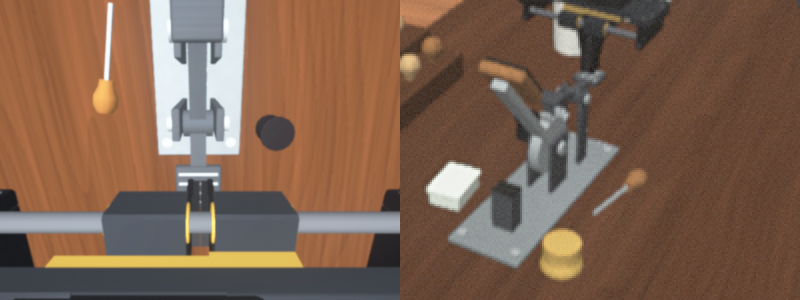

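The fingertips stand just above the tab: wrist view (198,185), and the side view at (590,78) shows them over it. I press in small steps.

Call:
{"api": "jog_arm", "payload": {"slide": [[0.03,0,0],[0.06,0,0],[0.09,0,0],[0.11,0,0],[0.13,0,0],[0.15,0,0],[0.16,0,0],[0.16,0,0]], "rotation": [[0,0,0],[0,0,0],[0,0,0],[0,0,0],[0,0,0],[0,0,0],[0,0,0],[0,0,0]]}}

```text
time: 3.35
eef_pos: [0.5364, -0.1303, 0.2888]
tcp_rot: [0.481, 0.519, 0.479, -0.519]
wrist_force: [1.5, -4.2, 3.3]
opening: 0.007
```

Call:
{"api": "jog_arm", "payload": {"slide": [[0.02,0,0],[0.03,0,0],[0.03,0,0]], "rotation": [[0,0,0],[0,0,0],[0,0,0]]}}

```text
time: 3.6
eef_pos: [0.5364, -0.1302, 0.287]
tcp_rot: [0.481, 0.519, 0.479, -0.519]
wrist_force: [-0.9, -3.1, 11.2]
opening: 0.009
```

Call:
{"api": "jog_arm", "payload": {"slide": [[0.01,0,0],[0.02,0,0],[0.02,0,0],[0.02,0,0]], "rotation": [[0,0,0],[0,0,0],[0,0,0],[0,0,0]]}}

```text
time: 3.93
eef_pos: [0.5364, -0.1301, 0.2866]
tcp_rot: [0.481, 0.519, 0.479, -0.519]
wrist_force: [-2.4, -3.3, 21.3]
opening: 0.009
```

Run:
```python
from h import *
goal(-.139,0,.2)
```

```text
t 3.93 tip a,b,z -0.1397 -0.0014 0.1046 F [-2.4 -3.3 21.3]
slide [-0.954 -0.006 -0.002] rot [-0.004  0.001 -0.002]
```

Call:
{"api": "jog_arm", "payload": {"slide": [[-0.3,0,0],[-0.95,0,0],[-0.95,0,0],[-0.95,0,0]], "rotation": [[0,0,0],[0,0,0],[0,0,0],[0,0,0]]}}

```text
time: 4.27
eef_pos: [0.5366, -0.1291, 0.3829]
tcp_rot: [0.482, 0.521, 0.478, -0.518]
wrist_force: [0.3, -0.2, -0.2]
opening: 0.007
```

Call:
{"api": "jog_arm", "payload": {"slide": [[-0.4,0,0],[-0.8,0,0],[-0.95,0,-0.2],[-0.95,0,-0.6],[-0.95,0,-0.7],[-0.95,0,-0.7]], "rotation": [[0,0,0],[0,0,0],[0,0,0],[0,0,0],[0,0,0],[0,0,0]]}}

```text
time: 4.77
eef_pos: [0.5403, -0.0567, 0.472]
tcp_rot: [-0.479, -0.518, -0.483, 0.519]
wrist_force: [-0.6, -0.4, -1.5]
opening: 0.004
```

Run:
```python
from h import *
S={n:bot.snapshot(n) for n in("side","wrist")}
o=np.hstack([cv2.resize(S["wrist"]["img"],(400,300)),cv2.resize(S["side"]["img"][150:300,200:400],(400,300),interpolation=3)]);cv2.imwrite("pics/v3.png",o)
def pt(t,r=.168): return -.017+r*np.cos(t)-.026*np.sin(t), .07+r*np.sin(t)+.026*np.cos(t)
t=.9;tau=.5;a,z=pt(t);print(a,z)
goal(a-.0095*np.cos(tau)-.03*np.sin(t),0,z-.0095*np.sin(tau)+.03*np.cos(t),tau)
```

```text
0.06706397501915706 0.2177607799924545
t 4.87 tip a,b,z -0.0683 0.0005 0.2899 F [ 0.5 -0.3 -0.7]
slide [ 0.804  0.    -0.163] rot [-0.004  0.318  0.002]
```

View pics/v3.png

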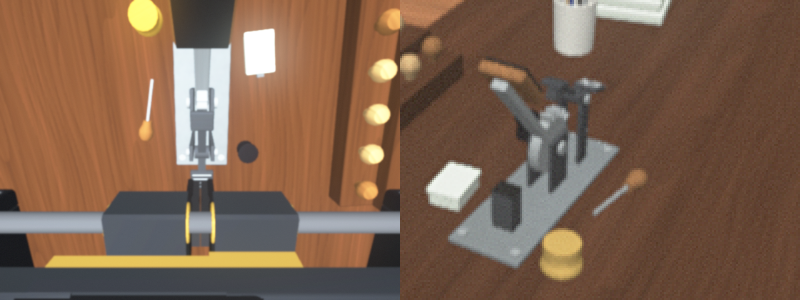

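The side view shows the tab down and the nose lifted, at about (555,90) to (595,85). Next I tilt the tool and come over the pad.

Call:
{"api": "jog_arm", "payload": {"slide": [[0,0,-0.16],[0,0,-0.16],[0,0,-0.16],[0,0,-0.16],[0.3,0,-0.16],[0.6,0,-0.16],[0.8,0,-0.16],[0.8,0,-0.16]], "rotation": [[0,0.08,0],[0,0.16,0],[0,0.24,0],[0,0.318,0],[0,0.318,0],[0,0.318,0],[0,0.318,0],[0,0.318,0]]}}

```text
time: 5.53
eef_pos: [0.541, -0.045, 0.3886]
tcp_rot: [0.342, 0.63, 0.586, -0.378]
wrist_force: [-0.5, 0.6, -0.4]
opening: 0.004
```

```bash
cat >> h.py <<'E'
def pt(t,r=.168): return -.017+r*np.cos(t)-.026*np.sin(t), .07+r*np.sin(t)+.026*np.cos(t)
def pg(t,off=0,k=.55):
    tau=k*t;a,z=pt(t);print("theta",t);goal(a-.0095*np.cos(tau)-off*np.sin(t),0,z-.0095*np.sin(tau)+off*np.cos(t),tau)
E
python3 - <<'E'
from h import *
pg(.9,.004)
for t in (.8,.7,.6,.5,.45): pg(t)
S={n:bot.snapshot(n) for n in("side","wrist")}
o=np.hstack([cv2.resize(S["wrist"]["img"],(400,300)),cv2.resize(S["side"]["img"][150:300,200:400],(400,300),interpolation=3)]);cv2.imwrite("pics/v4.png",o)
E
```

```text
theta 0.9
t 5.53 tip a,b,z 0.0333 0.0016 0.229 F [-0.5  0.6 -0.4]
slide [ 0.223  0.006 -0.144] rot [-0.008 -0.004  0.004]
theta 0.8
t 5.53 tip a,b,z 0.0333 0.0016 0.229 F [-0.5  0.6 -0.4]
slide [ 0.407  0.004 -0.341] rot [-0.008 -0.039  0.004]
theta 0.7
t 5.53 tip a,b,z 0.0333 0.0016 0.229 F [-0.5  0.6 -0.4]
slide [ 0.567  0.003 -0.508] rot [-0.008 -0.074  0.004]
theta 0.6
t 5.53 tip a,b,z 0.0333 0.0016 0.229 F [-0.5  0.6 -0.4]
slide [ 0.739  0.002 -0.658] rot [-0.008 -0.109  0.004]
theta 0.5
t 5.53 tip a,b,z 0.0333 0.0016 0.229 F [-0.5  0.6 -0.4]
slide [ 0.92   0.001 -0.791] rot [-0.008 -0.144  0.004]
theta 0.45
t 5.53 tip a,b,z 0.0333 0.0016 0.229 F [-0.5  0.6 -0.4]
slide [ 1.014e+00  1.000e-03 -8.510e-01] rot [-0.008 -0.162  0.005]
```

View pics/v4.png

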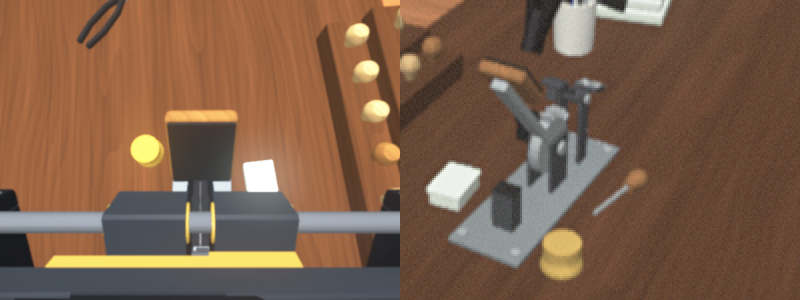

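The fingers point at the pad's middle (wrist view, pad about x 170–235). I push along the arc.

Call:
{"api": "jog_arm", "payload": {"slide": [[0.22,0,-0.14],[0.31,0,-0.24],[0.41,0,-0.34],[0.49,0,-0.42],[0.57,0,-0.51],[0.65,0,-0.58],[0.74,0,-0.66],[0.74,0,-0.66]], "rotation": [[-0.008,0,0],[-0.008,-0.02,0],[-0.008,-0.039,0],[-0.008,-0.056,0],[-0.008,-0.074,0],[-0.008,-0.092,0],[-0.008,-0.109,0],[-0.008,-0.109,0]]}}

```text
time: 6.3
eef_pos: [0.5503, 0.0502, 0.3619]
tcp_rot: [0.401, 0.595, 0.554, -0.423]
wrist_force: [-0.3, -0.5, 0.4]
opening: 0.007
```

Run:
```python
from h import *
for t in (.6,.5,.4,.3,.2,.1): pg(t)
S={n:bot.snapshot(n) for n in("side","wrist")}
o=np.hstack([cv2.resize(S["wrist"]["img"],(400,300)),cv2.resize(S["side"]["img"][150:300,200:400],(400,300),interpolation=3)]);cv2.imwrite("pics/v5.png",o)
```

```text
theta 0.6
t 6.3 tip a,b,z 0.0999 -0.0029 0.1896 F [-0.3 -0.5  0.4]
slide [ 0.054 -0.02   0.043] rot [ 0.006  0.002 -0.004]
theta 0.5
t 6.3 tip a,b,z 0.0999 -0.0029 0.1896 F [-0.3 -0.5  0.4]
slide [ 0.209 -0.019 -0.119] rot [ 0.006 -0.033 -0.004]
theta 0.4
t 6.3 tip a,b,z 0.0999 -0.0029 0.1896 F [-0.3 -0.5  0.4]
slide [ 0.375 -0.019 -0.266] rot [ 0.006 -0.068 -0.004]
theta 0.3
t 6.3 tip a,b,z 0.0999 -0.0029 0.1896 F [-0.3 -0.5  0.4]
slide [ 0.551 -0.018 -0.395] rot [ 0.005 -0.103 -0.004]
theta 0.2
t 6.3 tip a,b,z 0.0999 -0.0029 0.1896 F [-0.3 -0.5  0.4]
slide [ 0.734 -0.019 -0.507] rot [ 0.005 -0.138 -0.004]
theta 0.1
t 6.3 tip a,b,z 0.0999 -0.0029 0.1896 F [-0.3 -0.5  0.4]
slide [ 0.923 -0.019 -0.602] rot [ 0.005 -0.173 -0.004]
```

View pics/v5.png

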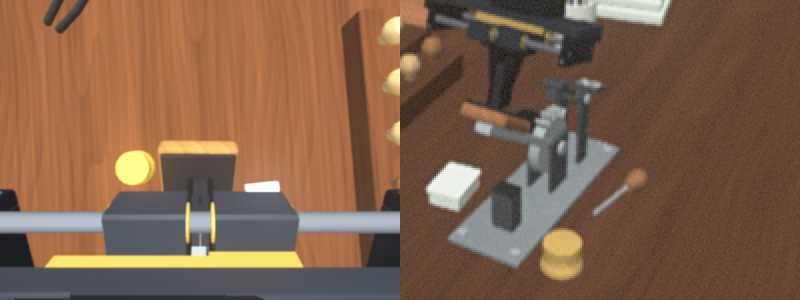

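The arm has come down well past half and the nose is still clear (side view). I carry on more slowly.

Call:
{"api": "jog_arm", "payload": {"slide": [[0.13,-0.02,-0.04],[0.21,-0.02,-0.12],[0.29,-0.02,-0.19],[0.37,-0.02,-0.27],[0.46,-0.02,-0.33],[0.55,-0.02,-0.4],[0.64,-0.02,-0.45],[0.73,-0.02,-0.51]], "rotation": [[0,-0.015,0],[0,-0.033,0],[0,-0.05,0],[0,-0.068,0],[0,-0.085,0],[0,-0.103,0],[0,-0.12,0],[0,-0.138,0]]}}

```text
time: 7.07
eef_pos: [0.5544, 0.1201, 0.309]
tcp_rot: [0.458, 0.547, 0.506, -0.485]
wrist_force: [-0.1, -3.0, 1.9]
opening: 0.007
```

Run:
```python
from h import *
for t in (.2,.1,.05,.02,0): pg(t)
```

```text
theta 0.2
t 7.07 tip a,b,z 0.1315 -0.0025 0.1282 F [-0.1 -3.   1.9]
slide [ 0.005 -0.009 -0.016] rot [ 0.003 -0.    -0.006]
theta 0.1
t 7.07 tip a,b,z 0.1315 -0.0025 0.1282 F [-0.1 -3.   1.9]
slide [ 0.169 -0.01  -0.149] rot [ 0.002 -0.035 -0.006]
theta 0.05
t 7.07 tip a,b,z 0.1315 -0.0025 0.1282 F [-0.1 -3.   1.9]
slide [ 0.255 -0.011 -0.209] rot [ 0.002 -0.053 -0.006]
theta 0.02
t 7.07 tip a,b,z 0.1315 -0.0025 0.1282 F [-0.1 -3.   1.9]
slide [ 0.307 -0.011 -0.243] rot [ 0.002 -0.063 -0.006]
theta 0
t 7.07 tip a,b,z 0.1315 -0.0025 0.1282 F [-0.1 -3.   1.9]
slide [ 0.342 -0.011 -0.265] rot [ 0.002 -0.07  -0.006]
```

Call:
{"api": "jog_arm", "payload": {"slide": [[0.05,0,-0.04],[0.1,-0.01,-0.09],[0.17,-0.01,-0.15],[0.22,-0.01,-0.18],[0.26,-0.01,-0.21],[0.29,-0.01,-0.23],[0.32,-0.01,-0.25],[0.32,-0.01,-0.25]], "rotation": [[0,-0.01,0],[0,-0.02,0],[0,-0.035,0],[0,-0.045,0],[0,-0.053,0],[0,-0.06,0],[0,-0.07,0],[0,-0.07,0]]}}

```text
time: 7.73
eef_pos: [0.5542, 0.1498, 0.2786]
tcp_rot: [0.484, 0.518, 0.482, -0.515]
wrist_force: [0.9, 0.0, 1.8]
opening: 0.006
```

Run:
```python
from h import *
pg(0)
```

```text
theta 0
t 7.73 tip a,b,z 0.1413 0.0004 0.0966 F [0.9 0.  1.8]
slide [ 0.006  0.014 -0.004] rot [ 0.003 -0.001 -0.003]
```

Call:
{"api": "jog_arm", "payload": {"slide": [[0.01,0,0],[0.02,0,0],[0.03,0,0],[0.03,0,0],[0.03,0,0]], "rotation": [[0,0,0],[0,0,0],[0,0,0],[0,0,0],[0,0,0]]}}

```text
time: 8.15
eef_pos: [0.554, 0.1496, 0.2783]
tcp_rot: [0.484, 0.519, 0.482, -0.514]
wrist_force: [-2.3, 1.7, 16.8]
opening: 0.008
```

The arm is on its stop: 17 N gave only 0.3 mm. I lift and move over the nose.

Call:
{"api": "jog_arm", "payload": {"slide": [[-0.3,0,0],[-0.7,0,0],[-1,0,0.2],[-1,0,0.6],[-1,0,0.9],[-1,0,0.9]], "rotation": [[0,0,0],[0,0,0],[0,0,0],[0,0,0],[0,0,0],[0,0,0]]}}

```text
time: 8.65
eef_pos: [0.5465, 0.0554, 0.3757]
tcp_rot: [0.483, 0.518, 0.481, -0.517]
wrist_force: [-0.2, 0.8, 0.1]
opening: 0.007
```

Call:
{"api": "jog_arm", "payload": {"slide": [[0,0,0.4],[0,0,0.72],[0,0,0.72],[0,0,0.72]], "rotation": [[0,0,0],[0,0,0],[0,0,0],[0,0,0]]}}

```text
time: 8.98
eef_pos: [0.5419, -0.0135, 0.3746]
tcp_rot: [0.482, 0.518, 0.482, -0.516]
wrist_force: [-0.9, 0.3, 0.1]
opening: 0.007
```

Run:
```python
from h import *
goal(-.021,0,.165)
S={n:bot.snapshot(n) for n in("side","wrist")}
o=np.hstack([cv2.resize(S["wrist"]["img"],(400,300)),cv2.resize(S["side"]["img"][150:300,200:400],(400,300),interpolation=3)]);cv2.imwrite("pics/v6.png",o)
for n in S: print(n,np.round(proj(S[n],W(-.024,0,.158)),1))
```

```text
t 8.98 tip a,b,z -0.0222 0.0017 0.1926 F [-0.9  0.3  0.1]
slide [ 0.276  0.019 -0.016] rot [ 0.001 -0.002 -0.001]
side [275.1 191.4]
wrist [283.6 247.5]
```

View pics/v6.png

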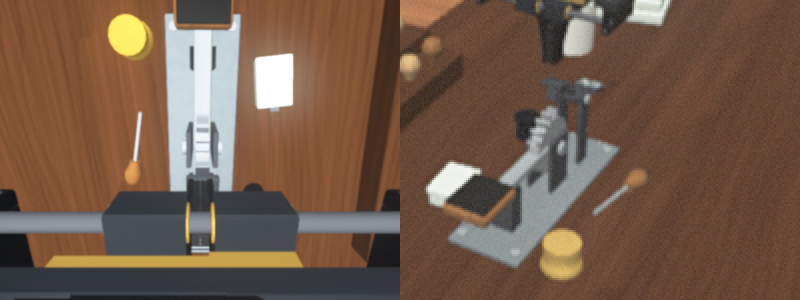

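The pad lies level on its post, and the tips are over the nose: side view nose (550,85), fingers (552,55). I press the nose down.

Call:
{"api": "jog_arm", "payload": {"slide": [[0.15,0.02,-0.01],[0.28,0.02,-0.01],[0.33,0.02,-0.01],[0.38,0.02,-0.01],[0.43,0.02,-0.01],[0.47,0.02,-0.01],[0.5,0.02,-0.01],[0.53,0.02,-0.01]], "rotation": [[0,0,0],[0,0,0],[0,0,0],[0,0,0],[0,0,0],[0,0,0],[0,0,0],[0,0,0]]}}

```text
time: 9.75
eef_pos: [0.5451, -0.0113, 0.3225]
tcp_rot: [0.484, 0.518, 0.482, -0.515]
wrist_force: [-0.0, 1.5, 4.0]
opening: 0.005
```

Call:
{"api": "jog_arm", "payload": {"slide": [[0.01,0,0],[0.02,0,0],[0.03,0,0],[0.03,0,0]], "rotation": [[0,0,0],[0,0,0],[0,0,0],[0,0,0]]}}

```text
time: 10.08
eef_pos: [0.5451, -0.0115, 0.3204]
tcp_rot: [0.484, 0.518, 0.482, -0.515]
wrist_force: [-1.9, 2.6, 8.8]
opening: 0.004
```

Call:
{"api": "jog_arm", "payload": {"slide": [[0.01,0,0],[0.02,0,0],[0.03,0,0],[0.03,0,0],[0.03,0,0]], "rotation": [[0,0,0],[0,0,0],[0,0,0],[0,0,0],[0,0,0]]}}

```text
time: 10.5
eef_pos: [0.545, -0.0113, 0.3198]
tcp_rot: [0.484, 0.518, 0.482, -0.514]
wrist_force: [-4.8, 4.2, 23.1]
opening: 0.004
```

Stopped firmly at tip z 0.138, the pawl's "in" height. I lift off and check.

Call:
{"api": "jog_arm", "payload": {"slide": [[-0.3,0,0],[-0.7,0,0],[-1,0,0],[-1,0,0],[-1,0,0]], "rotation": [[0,0,0],[0,0,0],[0,0,0],[0,0,0],[0,0,0]]}}

```text
time: 10.92
eef_pos: [0.5447, -0.0121, 0.4182]
tcp_rot: [0.486, 0.519, 0.481, -0.514]
wrist_force: [0.2, 0.7, -0.6]
opening: 0.002
```

Call:
{"api": "jog_arm", "payload": {"slide": [[-0.4,0,0.4],[-0.8,0,0.8],[-0.8,0,1],[-0.8,0,1],[-0.8,0,1]], "rotation": [[0,0,0],[0,0,0],[0,0,0],[0,0,0],[0,0,0]]}}

```text
time: 11.33
eef_pos: [0.5373, -0.1139, 0.4957]
tcp_rot: [0.483, 0.519, 0.481, -0.516]
wrist_force: [-0.2, 0.1, -0.3]
opening: 0.001
```

Run:
```python
from h import *
S={n:bot.snapshot(n) for n in("side","wrist","top")}
o=np.zeros((600,800,3),np.uint8);o[:300,:400]=cv2.resize(S["wrist"]["img"],(400,300));o[:300,400:]=cv2.resize(S["top"]["img"][150:240,225:345],(400,300),interpolation=3)
s=S["side"]
im=s["img"].copy()
o[300:,:]=cv2.resize(im[170:275,200:340],(800,600),interpolation=3)[:300]
for n,q in dict(nose=W(-.021,0,.138),noseup=W(-.024,0,.158),tab=W(-.137,0,.118),tabdn=W(-.134,0,.102),pad=W(.148,0,.096)).items():
  u,v=proj(s,q);print(n,(u-200)*5.714,(v-170)*5.714+300)
cv2.imwrite("pics/v7.png",o);goal(-.1,0,.3)
```

```text
nose 424.8502613800532 464.2926241234038
noseup 429.129470977768 422.30835609627775
tab 537.6750118016448 395.64339448352916
tabdn 533.400551678567 426.9422067600831
pad 222.25036412304485 737.6204544944037
t 11.48 tip a,b,z -0.1194 -0.0 0.312 F [-0.4  0.3 -0.1]
slide [ 0.12   0.001 -0.2  ] rot [ 0.003 -0.002 -0.   ]
```

View pics/v7.png

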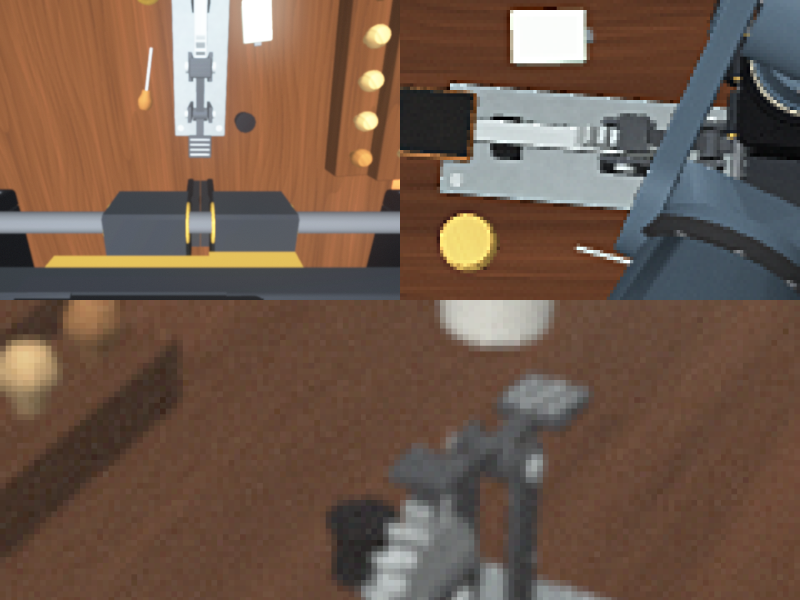

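The tab at (543,397) and nose at (425,465) match the "pawl in" projections of (538,396) and (425,464). The pad is level and the loose things look unmoved, so I hand in.

```bash
python3 -c "
from h import *
print(bot.finish_job(), st()[0]['time'])"
```

```text
the job is handed in; nothing more can be done
the job is handed in; nothing more can be done
```

The hand rest is down on its stop and locked, and the job was handed in at about 11.5 s of the 51 s allowed. With the fingers shut I did three presses:

1. **Thumb tab:** pressed down to its stop, where it held firm at 21 N. The side view then showed the nose lifted clear.
2. **Arm:** pushed along its arc onto the stop. There, 17 N moved it only 0.3 mm, with the pad at 96 mm as specified.
3. **Pawl nose:** pressed back between the teeth until it stopped firmly at 138 mm, its "in" height, with 23 N.

In the last pictures the tab and nose lay within about 1 pixel of where a fully engaged pawl should appear. The pad was level, and the box, tin, loupe and graver looked undisturbed. I did not measure their positions again, or recheck the cup, vise and pliers. The robot was well clear, with its fingertips 0.31 m above the bench. No checks failed or disagreed, and the highest force I read at the wrist was about 24 N.

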